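# Draw the sprung rod to its length mark and hold it

### The job

First switch the drive off by turning the knob on the white control box fully anticlockwise, to its end stop. Only then take the upright black grip of the spring rig, pull the sprung rod out of its tube until the rod's pointer lines up with the length mark on the rail beside it, and hold it there: the program finishes while the gripper still holds the rod out. Leave the length mark where it is set and do not disturb the glassware and bottle standing about.

Things in the scene. Friction and masses are not known exactly. Their poses are not given: they have to be found in the camera images.
- knob (a joint): Angle of the drive knob on the control box, rad. 0 = off, the end stop fully anticlockwise (seen from above); it grows clockwise, up to 4.7. It starts between 0.6 and 1.35. Light friction (0.03 N m), it stays where it is left.
- knob_grip (a point): On the knob's upright axis, at grip height, 86 mm above the work surface. z is up; x lies along the knob's bar and turns with it. The knob: a black upright bar 42 mm long (x), 14 mm thick (y), standing 61 to 93 mm above the surface on a 44 mm black disc, white stripe on top towards its -x end. When off, the stripe points at a small dark tick on the box.
- rod (a joint): How far the sprung rod is drawn out of its tube, m: 0 (home, where it starts) to 0.14. The rod is a 13 mm steel rod, level, axis 60 mm above the work surface; it slides only straight along its axis. An inner spring pulls it back in: 3 N at home, rising by 0.6 N per 10 mm drawn, so it goes home if let go.
- grip (a point): Point in the middle of the upper part of the rod's upright black grip plate, 105 mm above the work surface. The rod is drawn out along this point's -x (roughly towards the robot, within 0.35 rad); z is up. The plate is 12 mm thick (x), 40 mm wide (y), stands from 50 to 125 mm above the work surface and is fixed on the rod's outer end.
- pointer (a point): Tip of the rod's pointer, a thin black arm (4 mm wide at its tip, 8 mm high) that reaches 66 mm to the side (+y) of the rod's axis, 60 mm above the work surface. It moves with the rod. Axes as grip.
- mark (a point): Tip of the length mark: a 4 mm wide dark steel finger that stands 15 mm out of a small dark block (22 x 26 mm, top 62 mm above the surface) clamped on an aluminium rail beside the rod. It points at the rod. When the rod is at its length, pointer and mark stand tip to tip, 3 mm apart across the rod and at the same place along it. Axes as grip.
- index (a joint): Where the length mark is set along the rail, m: equal to the value of joint rod at which pointer and mark line up (0.06 to 0.115). Stiff (25 N friction); leave it.
- beaker: Bystander: glass beaker 70 mm across, 90 mm high, origin at the centre of its underside, z up. Leave it.
- jar: Bystander: amber jar 52 mm across, 80 mm high, origin at the centre of its underside, z up. Leave it.
- flask: Bystander: white bottle 60 mm across, 150 mm high, origin at the centre of its underside, z up. Leave it.
- box: Fixed white control box 150 x 120 mm, 49 mm high, left or right of the spring rig, flat blue screen on top. Origin at the centre of its underside, z up; the knob's axis lies 25 mm from it towards -x.
- rig: Fixed spring rig, axes as grip; origin on the work surface under the grip plate at home. Aluminium base plate 12 mm thick, x -170 to 190 mm, y -55 to 115 mm. The steel tube that the rod slides in, 28 mm across, runs from x 40 to 185 mm; two white supports 50 mm wide reach 77 mm above the surface.
Things that resemble listed ones, but are neither listed nor needed, are in the scene too. Several things have the shape of the box; the one meant has the colours described above.

How it is judged:
On the way, in this order (a step that is already met when the one before it is completed fails the run):
1. the knob is turned off, to its anticlockwise end stop (value of joint knob below 0.1 rad), for 0.2 s.
2. the gripper holds the rod out with its pointer at the length mark (value of joint knob below 0.12 rad and x of pointer in the frame of mark between -0.004 and 0.004 m and contact force between the fingers and rod above 2 N), for 0.5 s.
At the end, for the whole second after the job is handed in: The knob is off (within 0.12 rad of its anticlockwise stop); the fingers hold the rod drawn out (2 N of contact or more), still, with its pointer within 4 mm of the length mark along the rod; the mark has not been shifted (4 mm) and the beaker, jar and bottle stand where they stood (20 mm) (all of step 2 and distance of mark from where it was at the start of the episode below 0.004 m and velocity of joint rod between -0.01 and 0.01 m/s and distance of each of beaker, jar, flask from where it was at the start of the episode below 0.02 m); the arm keeps its last pose, push and grip.
It fails at once if the rod is drawn out more than 20 mm while the knob is not off (value of joint knob above 0.15 rad and value of joint rod above 0.02 m).
It fails at once if the length mark is shifted (distance of mark from where it was at the start of the episode above 0.005 m).
It fails at once if a bystander is pushed away or tipped (distance of any of beaker, jar, flask from where it was at the start of the episode above 0.025 m or angle between any of beaker, jar, flask's own z axis and vertical above 0.4 rad).
It also fails if it takes over 58 s, if anything falls off the work surface, if the arm or the gripper's body presses on something with over 40 N, if the wrist force passes 120 N, or if a joint passes its speed limit or range.

### The arm

A 7-joint arm with a two-finger parallel gripper is mounted at the origin on the work surface. World frame = base frame: x ahead of the robot, y to its left, z up, the work surface at z = 0. Lengths are in m, angles in rad, forces in N, time in s.
With the tool pointing down it reaches from about 0.4 to 0.875 m from the base axis. Payload 4.4 kg.
Tool frame: the origin (TCP) lies midway between the tips of the shut fingers; the grasp point (between the pads) lies 19 mm behind it (pinch_z is the distance from the TCP to the grasp point, in m); x points along the fingers, y is the direction in which the jaws open and shut, and the axes are right-handed (so a half turn about x gives the same grasp; the last joint's range is limited). The gripper opens to 85 mm and grips with 20 to 120 N. Pads are 22 mm wide; open, the fingers measure 114 mm over their backs; the gripper's body (76 mm by 85 mm) begins 54 mm behind the grasp point. The pads swing forward as they close: fully open they stand 13 mm farther back than shut.
Start: joints at [-1.178, 0.628, 0.038, 1.517, -0.027, 0.996, -0.02], TCP at [0.288, 0.583, 0.231] pointing down, gripper open.
Joint ranges: [-3.06, 3.06], [-0.37, 2.12], [-1.25, 1.32], [0.18, 2.47], [-1.1, 4.24], [0.23, 1.98], [-2.94, 2.94]. Speed limits (rad/s): [2.57, 2.57, 3.14, 3.14, 3.14, 3.14, 3.14].

### API

Orientations are given as a unit quaternion [w, x, y, z].
In Python, from bench import * gives the robot as it stands. The module is installed in compiled form; this text tells all that it offers.
- The arm moves only by the shell command python3 -m pendant 'ROWS' [FORCE]. ROWS is JSON, a list of rows, each a list of 7 numbers: the shift along the world's x, y, z in cm, then the turn, a rotation vector about the world's x, y, z in rad, then the finger opening in cm, from 0 to 8.54. In form: [[dx, dy, dz, ax, ay, az, gripper], ...]. A call has 1 to 8 rows; each row is the pose to reach, as a shift and turn from the pose commanded when the call began; what a row does not reach only later rows make up. A row lasts 1/10 s, in which the tool goes at most 50 mm and 8.59 degrees, less where a joint would pass 70% of its speed; a pose out of reach is approached as far as the arm can. A call with a gripper value outside its range is refused whole. The fingers move at their own pace and stop on an object; FORCE is the grip in N (left out, the last holds). Time passes only in rows, so rows that repeat a pose let the fingers close. It gives the time, the measured TCP pose, the force and the opening at its end, in the units of the state.
- state(): the state, without advancing time (a new reading comes with each control period).
- snapshot(name): name is "scene" or "top" or "wrist"; returns a dict with "pixels" (420x560x3 uint8, red, green, blue), "fx", "fy", "cx", "cy" (pixels), "eye" and "rotation" of the camera in the world. Camera axes: x right, y down, z forward; pixel columns grow to the right and rows downward; lengths in m; the calibration is good to about 2 mm. A picture is of the moment at which its call begins. There is no depth.
- job_done(): hands the job in, once; it reports no verdict.
Trained networks look in a picture, given as the dict that the camera call returned (one of the last four; its "shot" number tells which), for a name from the list of things; names that differ only in an ending like _2 or _b are one class to them, and where a whole thing is asked for, a point or a joint stands for the part that bears it (a point fixed in the world has none). Each returns a list of dicts, best first, with "p" (0 to 1); they miss things now and then, are a little off and sometimes report something else, mostly with a low value. They report only what shows in the picture. A call takes as long as a camera call. They do not tell look-alikes from the thing itself.
- masks_of(target, picture): "region" (420x560 bool, what is visible of it) and "box" ([left, top, width, height] in pixels, round what is visible of it).
- place_of(target, picture): "centre" ([column, row] in pixels: a listed point, or the origin of a listed thing).
The state is a dict: "clock": time; "joints": joint angles; "qd": joint speeds; "tau": joint torques, N m; "tcp_pos": TCP position; "eef_rot": TCP orientation; "force": force on the tool from outside, world axes, zero at the start; "ft_torque": the same for the moment, N m; "grip_width": finger opening in m.
Only numpy, scipy, OpenCV 4.12 (cv2) and the standard library are available. Lean on these libraries where they do the work, as an engineer would, in place of code of your own. Each camera call takes 0.05 s, during which the arm holds its last target. There are 200 camera calls.

## Working session

There is one attempt and no reset: what is moved stays moved. The work goes in short steps, Python scripts to look and compute and a shell command to move; the robot and the scene stay as the last step left them, time stands still between calls to the robot, and variables do not carry over. Pictures are saved under pics/ and viewed, about 8 in all and at most 12, crops included, and the job is handed in when it is done.

```bash
mkdir -p pics
cat > h.py <<'E'
from bench import *
import numpy as np, cv2
def ray(s,px,z):
    d=np.array([(px[0]-s["cx"])/s["fx"],(px[1]-s["cy"])/s["fy"],1.]); d=np.array(s["rotation"])@d
    e=np.array(s["eye"]); return e+d*(z-e[2])/d[2]
def proj(s,p):
    c=np.array(s["rotation"]).T@(np.array(p)-np.array(s["eye"])); return [s["fx"]*c[0]/c[2]+s["cx"],s["fy"]*c[1]/c[2]+s["cy"]]
def save(s,n): cv2.imwrite(n,s["pixels"][:,:,::-1])
Z=dict(knob_grip=.086,grip=.105,pointer=.06,mark=.06,beaker=0,jar=0,flask=0,box=0,rig=0)
E
python3 - <<'E'
from h import *
st=state();print(st["clock"],st["tcp_pos"],st["eef_rot"],st["grip_width"])
ims=[]
for n in("top","scene"):
    s=snapshot(n);ims.append(s["pixels"]);save(s,f"pics/{n}0.png")
    print(n,np.round(s["eye"],3))
    for t,z in Z.items():
        for r in place_of(t,s)[:4]: print(t,round(r["p"],2),np.round(r["centre"],0),np.round(ray(s,r["centre"],z)[:2],3))
E
```

```text
0.0 [0.28757521 0.58220544 0.23038886] [ 0.68843533  0.16013439  0.68872424 -0.16147045] 0.08538926525949299
top [0.483 0.018 1.3  ]Traceback (most recent call last):
  File "<stdin>", line 8, in <module>
  File "h.py", line 4, in ray
    d=np.array([(px[0]-s["cx"])/s["fx"],(px[1]-s["cy"])/s["fy"],1.]); d=np.array(s["rotation"])@d
                                                                        ~~~~~~~~~~~~~~~~~~~~~~~^~
ValueError: matmul: Input operand 1 has a mismatch in its core dimension 0, with gufunc signature (n?,k),(k,m?)->(n?,m?) (size 3 is different from 4)
```

View pics/top0.png

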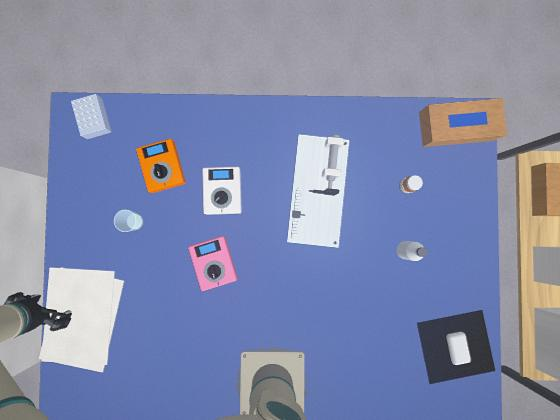

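The top view shows the knob-box look-alikes: orange (160,166), white (221,190) and pink (213,263). The white one with the blue screen is the one described. The rig is at about (320,190), with the mark block at (296,214). The camera rotation is a quaternion, so I'll fix the helper.

```bash
sed -i 's/^def ray/from scipy.spatial.transform import Rotation as R\ndef rot(s): return R.from_quat(np.roll(s["rotation"],-1)).as_matrix()\ndef ray/; s/np.array(s\["rotation"\])/rot(s)/g' h.py
python3 - <<'E'
from h import *
ims=[]
for n in("top","scene"):
    s=snapshot(n);ims.append(s["pixels"]);save(s,f"pics/{n}0.png")
    print(n,np.round(s["eye"],3))
    for t,z in Z.items():
        for r in place_of(t,s)[:4]: print(t,round(r["p"],2),np.round(r["centre"],0),np.round(ray(s,r["centre"],z)[:2],3))
    if n=="top":
        c=cv2.resize(s["pixels"][120:260,190:360],None,fx=4.7,fy=4.2,interpolation=cv2.INTER_CUBIC);cv2.imwrite("pics/crop0.png",c[:,:,::-1])
E
```

```text
top [0.483 0.018 1.3  ]
knob_grip 0.72 [217. 196.] [0.596 0.178]
knob_grip 0.69 [161. 168.] [0.68  0.352]
knob_grip 0.55 [211. 270.] [0.366 0.192]
knob_grip 0.23 [404. 182.] [ 0.646 -0.404]
grip 0.53 [330. 189.] [ 0.62  -0.171]
pointer 0.55 [310. 192.] [ 0.614 -0.114]
mark 0.65 [305. 214.] [ 0.543 -0.097]
beaker 0.77 [134. 220.] [0.522 0.461]
jar 0.53 [405. 184.] [ 0.651 -0.438]
flask 0.97 [403. 250.] [ 0.432 -0.427]
flask 0.38 [304. 214.] [ 0.547 -0.101]
box 0.89 [161. 171.] [0.686 0.375]
box 0.67 [215. 264.] [0.378 0.193]
box 0.64 [228. 189.] [0.626 0.152]
box 0.26 [219. 194.] [0.61  0.184]
rig 0.58 [327. 197.] [ 0.603 -0.177]
scene [1.03  0.31  1.047]
knob_grip 0.76 [367. 314.] [0.673 0.358]
knob_grip 0.56 [318. 251.] [0.594 0.166]
knob_grip 0.55 [362. 198.] [0.369 0.185]
grip 0.5 [215. 196.] [ 0.621 -0.17 ]
pointer 0.65 [233. 216.] [ 0.625 -0.107]
mark 0.62 [253. 199.] [ 0.545 -0.092]
mark 0.28 [310. 271.] [0.645 0.176]
beaker 0.97 [416. 299.] [0.527 0.46 ]
beaker 0.36 [310. 275.] [0.634 0.174]
jar 0.88 [147. 180.] [ 0.65  -0.451]
flask 0.75 [196. 142.] [ 0.431 -0.424]
box 0.89 [313. 269.] [0.613 0.172]
box 0.66 [356. 218.] [0.389 0.196]
rig 0.67 [219. 211.] [ 0.611 -0.177]
```

View pics/crop0.png

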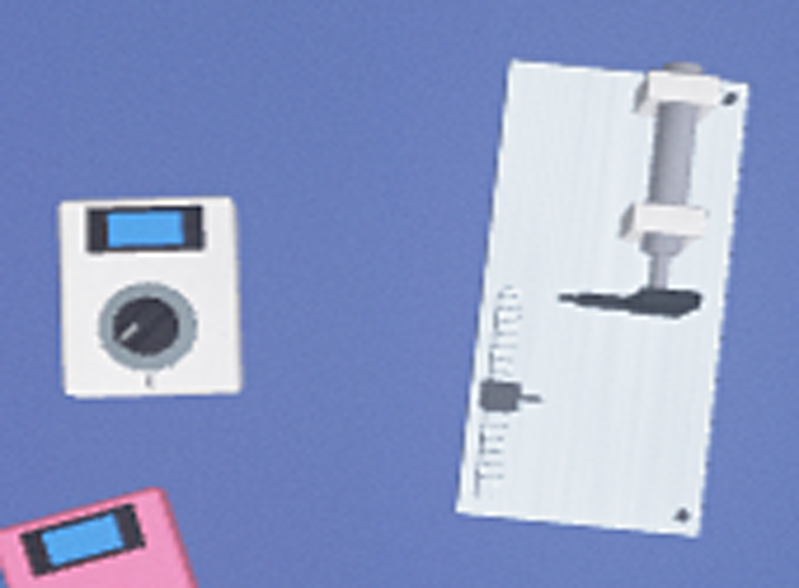

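White box: knob at crop (147,325), tick towards the robot at (150,380), and the stripe points lower-left, so the knob is at roughly 1 rad. The orange and pink boxes are the look-alikes. The pointer tip is at (562,297) and the mark tip at (538,399).

```bash
python3 - <<'E'
from h import *
st=state();M=R.from_quat(np.roll(st["eef_rot"],-1)).as_matrix();print(st["clock"],np.round(M,2),st["joints"])
print("jaw yaw",np.arctan2(M[1,1],M[0,1]))
E
python3 -m pendant '[[5,-5,2,0,0,0,5],[9,-10,2,0,0,0,5],[13,-15,2,0,0,0,5],[17,-20,2,0,0,0,5],[20,-25,2,0,0,0,5],[23,-29,2,0,0,0,5],[25,-33,2,0,0,0,5],[25,-37,2,0,0,0,5]]' 40
```

```text
1.1 [[-0.    0.44  0.9 ]
 [ 0.    0.9  -0.44]
 [-1.    0.   -0.  ]] [-1.17780204  0.62840261  0.03850919  1.51737006 -0.02701323  0.99628855
 -0.01996231]
jaw yaw 1.1120007775480327
clock: 1.9
tcp_pos: [0.5213, 0.2611, 0.2514]
eef_rot: [0.689, 0.161, 0.688, -0.161]
force: [0.5, 0.5, 0.6]
grip_width: 0.0502
```

```bash
python3 -m pendant '[[3,-4,0,0,0,0,5],[6,-8,0,0,0,0,5],[6,-9,0,0,0,0,5],[6,-9,0,0,0,0,5]]'
python3 - <<'E'
from h import *
s=snapshot("wrist");save(s,"pics/w1.png");print(state()["tcp_pos"],s["eye"],state()["joints"])
for t in("knob_grip","box"):
    for r in place_of(t,s)[:3]: print(t,r["p"],r["centre"],ray(s,r["centre"],Z[t]))
E
```

```text
clock: 2.3
tcp_pos: [0.58, 0.1695, 0.2511]
eef_rot: [0.688, 0.162, 0.688, -0.163]
force: [-0.5, 0.0, -0.3]
grip_width: 0.0503
[0.57910718 0.17245946 0.25112872] [0.51809511 0.20168704 0.39347025] [-0.37168055  0.54102442  0.05740248  1.62805855 -0.03664582  0.97400738
  0.80865883]
knob_grip 0.7 [294.0, 202.6] [0.59496664 0.16927634 0.086     ]
box 0.84 [479.0, 187.7] [0.69829744 0.36453856 0.        ]
box 0.83 [302.0, 202.0] [0.62010137 0.16913621 0.        ]
```

View pics/w1.png

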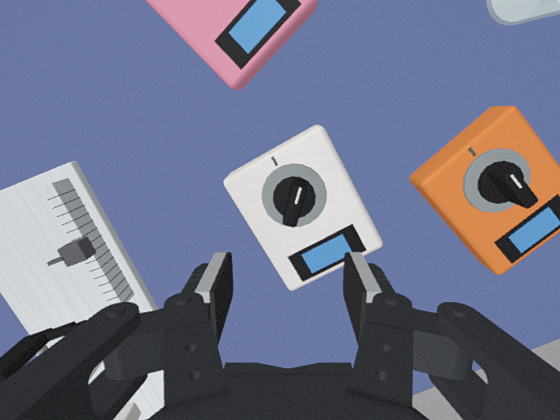

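The wrist view shows the white box with its knob at (294,203), stripe from (300,188) to (296,204) and tick at (275,161). The network agrees on the knob position.

Run:
```python
from h import *
s=snapshot("wrist")
c=cv2.resize(s["pixels"][150:250,230:350],None,fx=6,fy=6,interpolation=cv2.INTER_CUBIC);cv2.imwrite("pics/w1c.png",c[:,:,::-1])
g=s["pixels"].astype(int)
w=(g.min(2)>150);w[:, :270]=0;w[:,315:]=0;w[:175]=0;w[215:]=0
# white pixels inside the dark knob: connected components
n,l,stt,cen=cv2.connectedComponentsWithStats(w.astype(np.uint8))
for i in range(1,n): print(stt[i],cen[i])
for a,b,z in(((300,188),(296,204),.093),((275,161),(294,203),.049)):
    d=ray(s,a,z)-ray(s,b,z if z>.09 else .086); print(ray(s,a,z),np.arctan2(d[1],d[0]))
```

```text
[275 175   1   1   1] [275. 175.]
[281 175   1   1   1] [281. 175.]
[310 175   5   5  15] [312.66666667 176.33333333]
[274 177  14   5  23] [280.65217391 179.26086957]
[277 176   2   2   2] [277.5 176.5]
[280 177   1   1   1] [280. 177.]
[284 176   1   1   1] [284. 176.]
[288 176   1   2   2] [288.  176.5]
[289 179   1   1   1] [289. 179.]
[271 181   7   7  14] [274.07142857 184.        ]
[292 180   2   1   2] [292.5 180. ]
[296 180   1   1   1] [296. 180.]
[270 182   1   1   1] [270. 182.]
[302 182   1   1   1] [302. 182.]
[270 189   1   2   2] [270.  189.5]
[307 188   2   2   2] [307.5 188.5]
[290 192   6  16  41] [292.53658537 199.48780488]
[310 193   2   1   2] [310.5 193. ]
[310 210   1   1   1] [310. 210.]
[270 213   1   1   1] [270. 213.]
[309 212   1   1   1] [309. 212.]
[0.58153616 0.18702921 0.093     ] 2.454857479283566
[0.55453416 0.17350617 0.049     ] -3.0959488907353214
```

View pics/w1c.png

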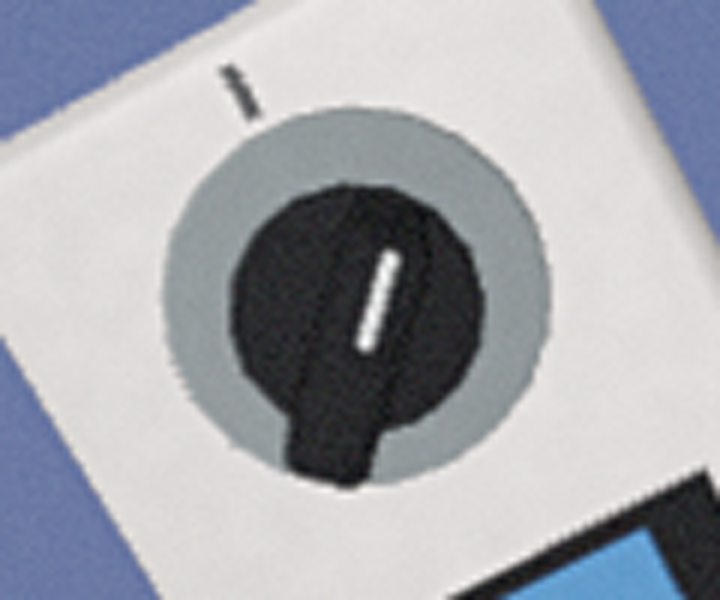

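Run:
```python
from h import *
s=snapshot("wrist");st=state();print(st["clock"],st["tcp_pos"])
for z in (.093,):
    a=ray(s,(295.3,192.2),z);b=ray(s,(290.8,207.5),z);d=a-b;print(a,b,np.arctan2(d[1],d[0]))
    # axis: bar far end centre
    print(ray(s,((332/6+230),(480/6+150)),.093))
a=ray(s,(230+228/6,150+68/6),.049);b=ray(s,(230+255/6,150+115/6),.049);d=a-b;print("tick",a,b,np.arctan2(d[1],d[0]))
r=place_of("knob_grip",s)[0];print(r,ray(s,r["centre"],.086))
```

```text
2.55 [0.57843833 0.1750948  0.25126321]
[0.58319098 0.18169125 0.093     ] [0.59440776 0.17167106 0.093     ] 2.4124797648232694
[0.6119122  0.15743073 0.093     ]
tick [0.55172282 0.1671234  0.049     ] [0.56090529 0.16761246 0.049     ] -3.088382677310238
{'centre': [291.4, 209.4], 'p': 0.7} [0.59815656 0.17055065 0.086     ]
```

```bash
python3 -m pendant '[[1.8,-0.4,0,0,0,-0.14,5],[1.8,-0.4,-3,0,0,-0.27,5],[1.8,-0.4,-7,0,0,-0.27,5],[1.8,-0.4,-11,0,0,-0.27,5],[1.8,-0.4,-11,0,0,-0.27,5],[1.8,-0.4,-11,0,0,-0.27,5]]'
python3 - <<'E'
from h import *
s=snapshot("wrist");save(s,"pics/w2.png")
st=state();M=R.from_quat(np.roll(st["eef_rot"],-1)).as_matrix();print(st["tcp_pos"],"jaw yaw",np.arctan2(M[1,1],M[0,1]),M[2])
for r in place_of("knob_grip",s)[:2]:print(r,ray(s,r["centre"],.086))
print(proj(s,[.597,.171,.093]))
E
```

```text
clock: 3.2
tcp_pos: [0.5972, 0.1695, 0.1415]
eef_rot: [0.661, 0.251, 0.661, -0.252]
force: [-0.3, -0.6, 0.2]
grip_width: 0.0502
[0.59841381 0.16958208 0.14289478] jaw yaw 0.842923800060012 [-0.99999679  0.00223508  0.00118958]
{'centre': [286.6, 228.1], 'p': 0.91} [0.59709516 0.16971736 0.086     ]
[np.float64(288.05285040460404), np.float64(230.53938918161822)]
```

View pics/w2.png

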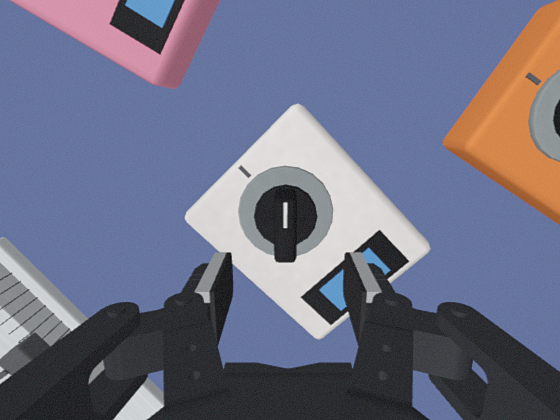

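The bar stands straight between the jaws at (285,230), aligned with them. I'll descend, grip and turn.

```bash
python3 -m pendant '[[-0.1,0,-4,0,0,0,5],[-0.1,0,-7.4,0,0,0,5],[-0.1,0,-7.4,0,0,0,5],[-0.1,0,-7.4,0,0,0,1],[-0.1,0,-7.4,0,0,0,0.5],[-0.1,0,-7.4,0,0,0,0.5],[-0.1,0,-7.4,0,0,0,0.5],[-0.1,0,-7.4,0,0,0,0.5]]' 30
python3 -m pendant '[[0,0,0,0,0,0.13,0.5],[0,0,0,0,0,0.26,0.5],[0,0,0,0,0,0.39,0.5],[0,0,0,0,0,0.52,0.5],[0,0,0,0,0,0.65,0.5],[0,0,0,0,0,0.75,0.5],[0,0,0,0,0,0.82,0.5],[0,0,0,0,0,0.82,0.5]]'
python3 - <<'E'
from h import *
st=state();M=R.from_quat(np.roll(st["eef_rot"],-1)).as_matrix();print(st["tcp_pos"],"jaw yaw",np.arctan2(M[1,1],M[0,1]),st["ft_torque"],st["grip_width"])
E
```

```text
clock: 4.1
tcp_pos: [0.5971, 0.1676, 0.0701]
eef_rot: [0.661, 0.252, 0.66, -0.252]
force: [-2.5, -2.6, 6.6]
grip_width: 0.0135
clock: 4.9
tcp_pos: [0.5972, 0.1681, 0.0701]
eef_rot: [0.707, -0.031, 0.706, 0.031]
force: [-3.3, -0.4, 6.9]
grip_width: 0.0136
[0.59723783 0.16808292 0.07012544] jaw yaw 1.6577875773554005 [-0.06661872  0.72033534 -1.14932066] 0.013608580796508812
```

A reaction torque of −1.15 N m, far above the knob's friction, says it is at the stop. I'll release, lift and look.

```bash
python3 -m pendant '[[0,0,0,0,0,-0.03,0.5],[0,0,0,0,0,-0.02,5],[0,0,0,0,0,-0.02,5],[0,0,0,0,0,-0.02,5],[0,0,4,0,0,-0.02,5],[0,0,9,0,0,-0.02,5],[0,0,13,0,0,-0.02,5],[-2,-2,15,0,0,-0.02,5]]'
python3 - <<'E'
from h import *
s=snapshot("wrist")
st=state();print(st["tcp_pos"],st["force"])
x,y=np.array(proj(s,[.596,.17,.086])).astype(int)
x0=max(x-55,0);y0=max(y-55,0);print(x0,y0)
cv2.imwrite("pics/w3c.png",cv2.resize(s["pixels"][y0:y0+110,x0:x0+110],None,fx=5,fy=5,interpolation=cv2.INTER_CUBIC)[:,:,::-1])
t=snapshot("top")
for n,s in(("w",s),("top",t)):
  for k in("grip","mark","pointer","rig"):
    for r in place_of(k,s)[:2]:print(n,k,r,ray(s,r["centre"],Z[k]))
E
```

```text
clock: 5.7
tcp_pos: [0.5801, 0.1525, 0.2215]
eef_rot: [0.71, -0.025, 0.703, 0.028]
force: [0.1, -0.4, 0.7]
grip_width: 0.0499
[0.57615562 0.14609646 0.22296801] [-5.06341044 -3.6587656  -0.51689776]
250 158
w mark {'centre': [0.4, 124.2], 'p': 0.57} [ 0.54216212 -0.09865632  0.06      ]
w pointer {'centre': [5.1, 213.9], 'p': 0.53} [ 0.62458487 -0.10770855  0.06      ]
top grip {'centre': [226.0, 192.1], 'p': 0.55} [0.60588629 0.14844284 0.105     ]
top grip {'centre': [331.5, 189.7], 'p': 0.51} [ 0.61695597 -0.17385893  0.105     ]
top mark {'centre': [305.9, 216.9], 'p': 0.45} [ 0.53466743 -0.10025668  0.06      ]
top pointer {'centre': [308.9, 189.9], 'p': 0.51} [ 0.62051444 -0.10925972  0.06      ]
top rig {'centre': [326.9, 195.6], 'p': 0.8} [ 0.60879614 -0.17547952  0.        ]
top rig {'centre': [225.3, 192.0], 'p': 0.34} [0.61694452 0.16219146 0.        ]
```

View pics/w3c.png

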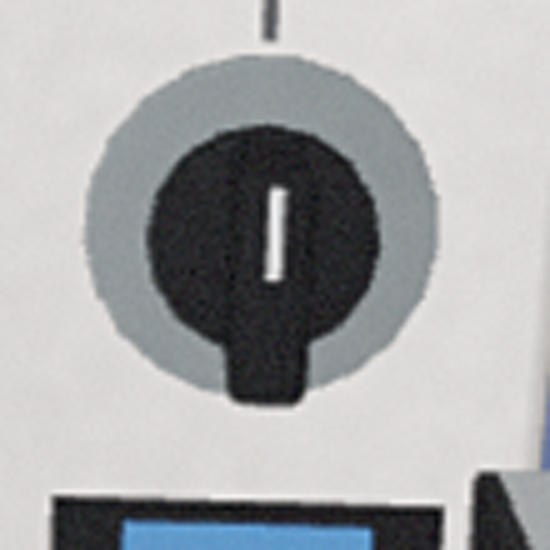

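The stripe points at the tick to within a few hundredths of a radian. I'll measure that once more, then start the move to the rig.

```bash
python3 - <<'E'
from h import *
s=snapshot("wrist");print(state()["joints"][6])
g=s["pixels"].max(2).astype(float)
x,y=np.array(proj(s,[.596,.17,.086])).astype(int)
def ang(m,z,off):
    v,u=np.nonzero(m);p=np.array([ray(s,(a+off[0],b+off[1]),z)[:2] for a,b in zip(u,v)]);c=p.mean(0)
    w,V=np.linalg.eigh(np.cov((p-c).T));d=V[:,1];return c,len(p),np.sqrt(w),np.arctan(d[1]/d[0])
x0,y0=x-12,y-32
print("stripe",ang(g[y0:y0+34,x0:x0+26]>140,.093,(x0,y0)))
x0,y0=x-10,y-72
print("tick",ang(g[y0:y0+24,x0:x0+22]<120,.049,(x0,y0)),x,y)
cv2.imwrite("pics/w4c.png",cv2.resize(s["pixels"][y-80:y+40,x-60:x+60],None,fx=4,fy=4)[:,:,::-1])
E
python3 -m pendant '[[0,-3,0,0,0,-0.14,5],[1,-7,0,0,0,-0.28,5],[2,-11,0,0,0,-0.42,5],[3,-15,0,0,0,-0.56,5],[4,-19,0,0,0,-0.70,5],[4,-23,0,0,0,-0.84,5],[4,-27,0,0,0,-0.98,5],[4,-31,0,0,0,-1.12,5]]'
```

```text
1.2433835663296242
stripe (array([0.57733943, 0.1691194 ]), 98, array([0.0045925 , 0.00987037]), np.float64(-0.1102700503044678))
tick (array([0.55552158, 0.16712007]), 21, array([0.00055792, 0.00269043]), np.float64(-0.05223615102019653)) 309 222
clock: 7.05
tcp_pos: [0.6163, -0.1627, 0.2167]
eef_rot: [0.611, 0.356, 0.611, -0.356]
force: [1.3, 0.7, 0.4]
grip_width: 0.0497
```

The stripe mask here picked up extra pixels, so I'm going by the crop (stripe about 0.03 rad from the tick) and the stop torque. Now I'll align with the rig.

```bash
python3 -m pendant '[[-1,-1,0,0,0,-0.14,5],[-1,-1,0,0,0,-0.28,5],[-1,-1,0,0,0,-0.42,5],[-1,-1,0,0,0,-0.56,5],[-1,-1,0,0,0,-0.64,5],[-1,-1,0,0,0,-0.64,5],[-1,-1,0,0,0,-0.64,5]]'
python3 - <<'E'
from h import *
s=snapshot("wrist");save(s,"pics/w5.png")
st=state();M=R.from_quat(np.roll(st["eef_rot"],-1)).as_matrix();print(st["tcp_pos"],"jaw yaw",np.arctan2(M[1,1],M[0,1]),st["joints"])
for k in("grip","mark","pointer","rig"):
    for r in place_of(k,s)[:2]:print(k,r,ray(s,r["centre"],Z[k]))
E
```

```text
clock: 7.75
tcp_pos: [0.6064, -0.1711, 0.2168]
eef_rot: [-0.47, -0.528, -0.47, 0.528]
force: [0.2, 0.4, 0.3]
grip_width: 0.05
[ 0.60641984 -0.17116903  0.2169523 ] jaw yaw -0.11596801668493431 [ 0.03102847  0.6351131   0.33390748  1.59835003 -0.24152308  0.94939959
  0.32988459]
grip {'centre': [301.9, 206.8], 'p': 0.89} [ 0.61736334 -0.17396103  0.105     ]
mark {'centre': [204.0, 115.0], 'p': 0.7} [ 0.54349185 -0.09641528  0.06      ]
pointer {'centre': [300.2, 121.7], 'p': 0.68} [ 0.62427064 -0.11139624  0.06      ]
rig {'centre': [296.0, 182.5], 'p': 0.66} [ 0.61495406 -0.17623457  0.        ]
rig {'centre': [301.2, 206.6], 'p': 0.38} [ 0.61769498 -0.20376526  0.        ]
```

View pics/w5.png

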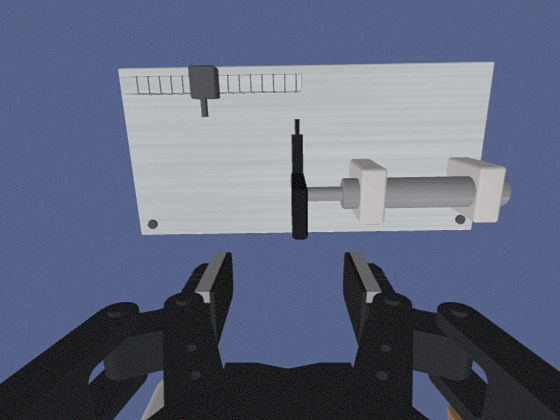

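Mark tip at (205,116), pointer tip at (297,120), and the grip plate at (300,207) between the jaws. The draw needed is about 79 mm. I'll descend and grip.

```bash
python3 -m pendant '[[1.1,-0.3,-4,0,0,0.015,5],[1.1,-0.3,-8,0,0,0.015,5],[1.1,-0.3,-12,0,0,0.015,5],[1.1,-0.3,-12.9,0,0,0.015,5],[1.1,-0.3,-12.9,0,0,0.015,5],[1.1,-0.3,-12.9,0,0,0.015,0.4],[1.1,-0.3,-12.9,0,0,0.015,0.4],[1.1,-0.3,-12.9,0,0,0.015,0.4]]' 50
python3 -m pendant '[[0,0,0,0,0,0,0.4],[0,0,0,0,0,0,0.4]]'
python3 - <<'E'
from h import *
s=snapshot("wrist");save(s,"pics/w6.png");print(state()["tcp_pos"])
for k in("grip","mark","pointer"):
    for r in place_of(k,s)[:2]:print(k,r,ray(s,r["centre"],Z[k]))
E
```

```text
clock: 8.8
tcp_pos: [0.6148, -0.1745, 0.0904]
eef_rot: [-0.472, -0.524, -0.475, 0.526]
force: [-8.4, 2.3, 6.4]
grip_width: 0.0118
clock: 9.0
tcp_pos: [0.6148, -0.1745, 0.0903]
eef_rot: [-0.472, -0.524, -0.475, 0.526]
force: [-8.7, 0.7, 9.0]
grip_width: 0.0112
[ 0.61481261 -0.1745247   0.09035591]
grip {'centre': [289.7, 286.4], 'p': 0.97} [ 0.61583712 -0.17510834  0.105     ]
mark {'centre': [129.8, 116.6], 'p': 0.89} [ 0.54443653 -0.09921778  0.06      ]
pointer {'centre': [289.2, 116.6], 'p': 0.62} [ 0.62260663 -0.10732179  0.06      ]
```

```bash
python3 -m pendant '[[-1.2,0.12,0,0,0,0,0.4],[-2.5,0.25,0,0,0,0,0.4],[-3.8,0.38,0,0,0,0,0.4],[-5.1,0.51,0,0,0,0,0.4],[-6.3,0.63,0,0,0,0,0.4],[-7.0,0.7,0,0,0,0,0.4],[-7.4,0.74,0,0,0,0,0.4],[-7.4,0.74,0,0,0,0,0.4]]'
python3 - <<'E'
from h import *
s=snapshot("wrist");save(s,"pics/w7.png");print(state()["tcp_pos"],state()["force"],state()["grip_width"])
for k in("grip","mark","pointer"):
    for r in place_of(k,s)[:2]:print(k,r,ray(s,r["centre"],Z[k]))
cv2.imwrite("pics/w7c.png",cv2.resize(s["pixels"][60:180,230:350],None,fx=5,fy=5,interpolation=cv2.INTER_CUBIC)[:,:,::-1])
E
```

```text
clock: 10.0
tcp_pos: [0.5468, -0.1678, 0.0904]
eef_rot: [0.476, 0.526, 0.471, -0.523]
force: [7.0, -2.4, -3.5]
grip_width: 0.0113
[ 0.54710974 -0.16784819  0.09042256] [ 6.75238323 -2.3089504  -2.47951955] 0.01157831573998003
grip {'centre': [288.4, 283.5], 'p': 0.64} [ 0.54724791 -0.16698554  0.105     ]
mark {'centre': [265.4, 110.5], 'p': 0.66} [ 0.54360289 -0.09662355  0.06      ]
pointer {'centre': [287.4, 118.6], 'p': 0.56} [ 0.55392097 -0.10154569  0.06      ]
```

View pics/w7c.png

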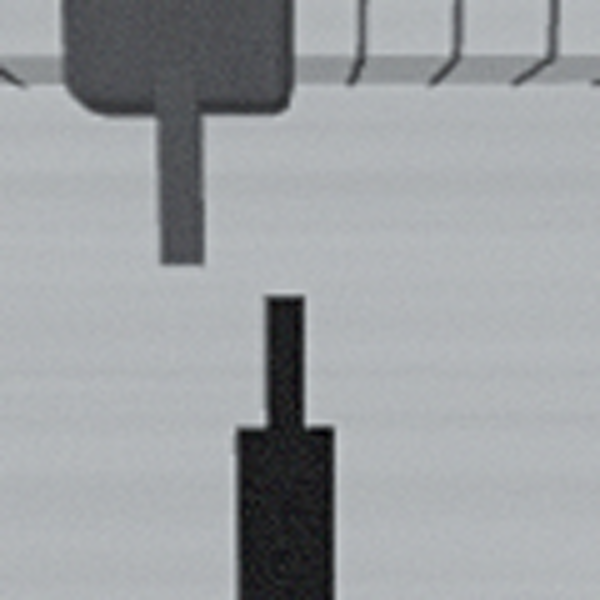

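The crop shows the mark finger centred at column 183 and the pointer at 286. With fingers 4 mm wide (about 41 px), about 10 mm remains.

```bash
python3 -m pendant '[[-0.5,0.05,0,0,0,0,0.4],[-1.0,0.1,0,0,0,0,0.4],[-1.0,0.1,0,0,0,0,0.4],[-1.0,0.1,0,0,0,0,0.4],[-1.0,0.1,0,0,0,0,0.4]]'
python3 - <<'E'
from h import *
s=snapshot("wrist");save(s,"pics/w8.png");print(state()["tcp_pos"],state()["force"],state()["grip_width"])
for k in("grip","mark","pointer"):
    for r in place_of(k,s)[:2]:print(k,r,ray(s,r["centre"],Z[k]))
cv2.imwrite("pics/w8c.png",cv2.resize(s["pixels"][60:180,230:350],None,fx=5,fy=5,interpolation=cv2.INTER_CUBIC)[:,:,::-1])
E
```

```text
clock: 10.7
tcp_pos: [0.5377, -0.1669, 0.0904]
eef_rot: [0.477, 0.526, 0.471, -0.523]
force: [7.2, -1.6, -3.4]
grip_width: 0.0115
[ 0.53772935 -0.1669183   0.09043644] [ 7.48015794 -1.35942955 -1.91142625] 0.011261227663672432
grip {'centre': [288.9, 283.8], 'p': 0.87} [ 0.5383135  -0.16624082  0.105     ]
grip {'centre': [283.5, 115.2], 'p': 0.6} [ 0.5432634  -0.09821447  0.105     ]
mark {'centre': [286.1, 114.8], 'p': 0.64} [ 0.54436816 -0.09878996  0.06      ]
pointer {'centre': [288.7, 120.5], 'p': 0.9} [ 0.54536378 -0.10162088  0.06      ]
```

View pics/w8c.png

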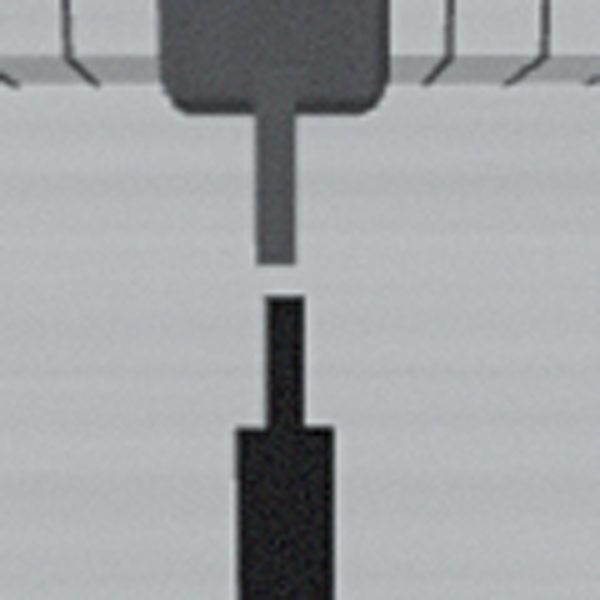

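The remaining offset is 9 px, about 0.9 mm. I'll nudge it, hold for the dwell, and check both the mark and the knob.

```bash
python3 -m pendant '[[-0.1,0.01,0,0,0,0,0.4],[-0.1,0.01,0,0,0,0,0.4],[-0.1,0.01,0,0,0,0,0.4],[-0.1,0.01,0,0,0,0,0.4],[-0.1,0.01,0,0,0,0,0.4],[-0.1,0.01,0,0,0,0,0.4],[-0.1,0.01,0,0,0,0,0.4],[-0.1,0.01,0,0,0,0,0.4]]'
python3 - <<'E'
from h import *
s=snapshot("wrist");t=snapshot("top");st=state();print(st["tcp_pos"],st["force"],st["grip_width"],abs(st["qd"]).max())
a=cv2.resize(s["pixels"][60:180,230:350],(400,400),interpolation=cv2.INTER_CUBIC)
b=cv2.resize(t["pixels"][160:220,195:255],(400,400),interpolation=cv2.INTER_CUBIC)
cv2.imwrite("pics/end.png",np.hstack([a,b])[:,:,::-1])
for k in("beaker","jar","flask"):
    for r in place_of(k,t)[:1]:print(k,r["p"],ray(t,r["centre"],0)[:2])
E
```

```text
clock: 11.7
tcp_pos: [0.5369, -0.1668, 0.0904]
eef_rot: [0.477, 0.527, 0.471, -0.523]
force: [6.9, -1.8, -3.6]
grip_width: 0.0118
[ 0.53683276 -0.16682035  0.09042401] [ 6.84130946 -2.26931384 -3.06727063] 0.011316762029495062 0.0020303723183801533
beaker 0.69 [0.51943595 0.46689441]
jar 0.76 [ 0.63930069 -0.44312938]
flask 0.66 [ 0.43585558 -0.42617302]
```

View pics/end.png

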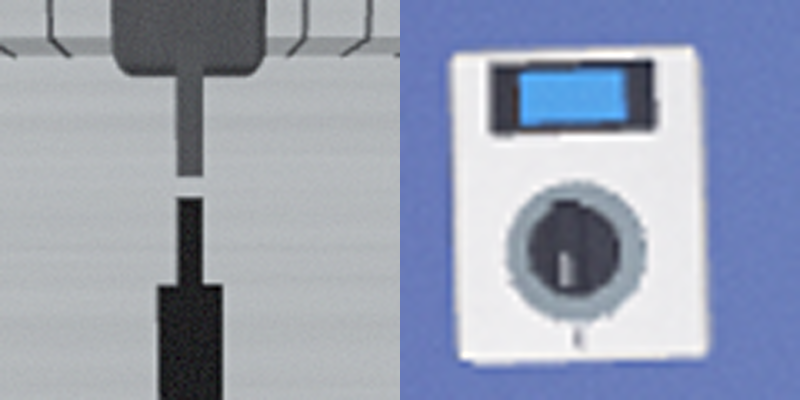

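The pointer and mark stand tip to tip (both at column 189), and the knob stripe points along the tick direction. I'm handing in.

```bash
python3 -c "
from bench import *
print(job_done())"
```

```text
the job is handed in; nothing more can be done
None
```

I turned the knob on the white control box anticlockwise to its end stop. Then I gripped the rod's black plate, pulled it about 79 mm out to the length mark, and handed in at about 11.8 s with the gripper still holding. No verdict was reported.

**Last checks:**
- **Rod:** the pointer and mark stood tip to tip in the wrist picture, in the same pixel column, so well under 1 mm apart. The arm was still, with about 7 N of spring pull on the gripper and a finger opening of 11.3 mm on the plate.
- **Knob:** the reaction torque rose to 1.15 N m at the end of the turn, which means the stop was reached. In the close picture the stripe lay about 0.03 rad from the tick. One automatic measurement of that angle was unreliable because the stripe mask took in extra pixels and the tick gave few. I relied on the picture and the torque instead.
- **Beaker, jar and bottle:** the network's last top-view positions were within about 12 mm of its first ones. That is about the network's own scatter, and the arm never came near them.
- **Length mark:** its measured position agreed within about 3 mm between pictures, and nothing touched it.

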